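# Find the high rest pad with a plunger probe and press it level

## Robot

A 6-joint arm with a two-finger parallel gripper is mounted at the origin on a cart in front of the work surface, level with it; the furniture and walls round the work are solid. World frame = base frame: x ahead of the robot, y to its left, z up, the work surface at z = 0. Lengths are in m, angles in rad, forces in N, time in s.
With the tool pointing down it reaches from about 0.25 to 0.775 m from the base axis. Payload 8.9 kg.
Tool frame: the origin (TCP) lies on the front face of the gripper's body, between the roots of the fingers; the fingertips stand 73 mm ahead of it and the grasp point (between the pads) lies 54 mm ahead of it (env.finger_overhang is the distance from the TCP to the fingertips, in m); z points along the fingers, y is the direction in which the jaws open and shut (so a half turn about z gives the same grasp; the last joint's range is limited). The gripper opens to 85 mm and grips with 20 to 120 N. Pads are 22 mm wide; open, the fingers measure 114 mm over their backs; the gripper's body (76 mm by 85 mm) begins 54 mm behind the grasp point. The pads swing forward as they close: fully open they stand 13 mm farther back than shut.
Start: joints at [-1.451, 0.291, -0.153, 1.127, 0, 1.431], TCP at [0.134, -0.508, 0.304] pointing down, gripper open.
Joint ranges: [-2.52, 2.52], [-0.91, 1.74], [-1.3, 1.37], [-1.96, 2.02], [-1.52, 1.47], [-3.14, 3.14]. Speed limits (rad/s): [2.22, 2.22, 2.79, 3.14, 3.14, 3.14].

## Interface

Orientations are given as a rotation vector (axis times angle).
In Python, from plant import env, fingers, telemetry, imaging gives the robot as it stands. Calls block until the motion is done:
- env.move_pose(position, orientation): joint-space move of the TCP to a pose.
- env.move_linear(position, ori=None, max_speed=0.15, force_limit=None): straight line of the TCP; ori=None keeps the orientation; max_speed is the mean speed in m/s. With force_limit (N) it stops when the force on the tool has changed by that much, and returns True; else False.
- env.movej(angles): joint-space move.
- fingers.let_go() and fingers.gripper_close(effort=None): open the fingers fully, or close them until they stop; effort is the grip in N (None keeps the last).
- env.hold(seconds).
- env.solve_ik(position, orientation): joint angles nearest the present ones, or None.
- telemetry.get_obs(): the state.
- imaging.grab_frame(name): name is "scene" or "top" or "wrist"; returns (picture, depth): 420x560x3 uint8, red, green, blue; 420x560 float32, m along the optical axis (not along the pixel's ray), 0 where there is no reading.
- imaging.camera_model(name): a dict with "fx", "fy", "cx", "cy" (pixels), "eye" and "orientation" of the camera in the world; the wrist camera has in their place "tool_from_camera" (4x4, takes a point from camera to tool coordinates, whose origin is the TCP and whose axes are the flange's). Camera axes: x right, y down, z forward; pixel columns grow to the right and rows downward; lengths in m; the calibration is good to about 2 mm. The wrist camera is an equidistant fisheye: a pixel r from the principal point sees the ray r / f radians off the axis. A picture is of the moment at which its call begins: read the wrist's pose just before it. camera_model takes no time and is no camera call.
A pose or a line that the arm cannot do raises env.MotionError and nothing moves.
- env.close_job(): hands the job in, once; it reports no verdict.
The state is a dict: "clock": time; "joint_pos": joint angles; "qd": joint speeds; "tau": joint torques, N m; "tcp_pos": TCP position; "tool_rot": TCP orientation; "contact_force": force on the tool from outside, world axes, zero at the start; "wrist_torque": the same for the moment, N m; "opening": opening from 0.0 (shut) to 1.0 (fully open).
Only numpy, scipy, OpenCV 4.12 (cv2) and the standard library are available. Lean on these libraries where they do the work, as an engineer would, in place of code of your own. Each camera call takes 0.05 s, during which the arm holds its last target.

## Task

One of the five rest pads sunk in the black collars of the aluminium stage plate stands a few millimetres too high, so a carrier would rock on it. Take the yellow probe from its stand, feel lightly in the collars to find the high pad, and press that pad down with the probe, gently and steadily, until it is level with the other four, which must keep their height. Then put the probe back in its stand, upright and fully home, and leave the other things on the table where they are.

Things in the scene. Friction and masses are not known exactly. Their poses are not given: they have to be found in the camera images.
- plate: aluminium stage plate, 180 x 140 x 12 mm, fixed; origin under its centre at table height, x along its 180 mm side, z up. On it stand five alike black collars, 36 mm across, rims 42 mm above the table, each with a round well 17 mm across. In each well lies a flat steel pad 15 mm across, its face 14 mm below the rim when level; four are level within 0.3 mm, one is 4 to 5.5 mm too high
- station_1 (a point): centre of the well of one collar, at rim height (42 mm above the table), (60, 42) mm in the plate's frame. The high pad may be in any of the five wells. All pads slide in stiff friction: they stay put under less than 9 N, yield to a slow push of 10 to 14 N, stay where they are left, and cannot be pulled up again; the stop is 6 mm below level. Over 22 N on a pad is too rough
- station_2 (a point): centre of the well of one collar, at rim height (42 mm above the table), (60, -42) mm in the plate's frame. The high pad may be in any of the five wells. 
- station_3 (a point): centre of the well of one collar, at rim height (42 mm above the table), (0, 0) mm in the plate's frame. The high pad may be in any of the five wells. 
- station_4 (a point): centre of the well of one collar, at rim height (42 mm above the table), (-60, 42) mm in the plate's frame. The high pad may be in any of the five wells. 
- station_5 (a point): centre of the well of one collar, at rim height (42 mm above the table), (-60, -42) mm in the plate's frame. The high pad may be in any of the five wells. 
- stand: grey probe stand, a 50 x 50 mm block on an 64 x 64 x 6 mm foot, fixed, top face 60 mm above the table; origin under its centre at table height, z up. In the middle of the top a round hole 17 mm across and 50 mm deep, in which the probe hangs
- probe: probe, 0.08 to 0.16 kg, loose: yellow handle 22 x 22 mm, 50 mm high; below it a steel stem 10 mm across, 22 mm long, then a spring plunger 6 mm across with a 7 mm ball tip, ending 42 mm below the handle. Origin at the centre of the handle's underside, z up, x and y square to its sides. In the stand the handle's underside rests on the stand's top; stem and plunger hang in the hole
- plunger (a joint): how far the probe's plunger is pushed in, in m: 0 free, 0.008 fully in. Its spring begins at 0.5 N and grows 0.4 N per mm (3.7 N fully in); then the tip is rigid and pushes as hard as the hand
- vial_1: small corked glass vial, 21 x 21 x 60 mm, loose; origin under its centre
- vial_2: small corked glass vial, 21 x 21 x 60 mm, loose; origin under its centre
- vial_3: small corked empty glass vial, 21 x 21 x 60 mm, loose; origin under its centre
- beaker_250: glass beaker, 71 x 71 x 90 mm, loose; origin under its centre

How it is judged:
By the outcome, as a careful person would: the job done as asked, in the order asked, and still so for the second after the job is handed in, with the robot touching nothing.
It also fails if it takes over 72 s, if anything falls off the work surface, if the arm or the gripper's body presses on something with over 40 N, if the wrist force passes 120 N, or if a joint passes its speed limit or range.

## Working session

There is one attempt and no reset: what is moved stays moved. The work goes in short steps, each a Python script; the robot and the scene stay as the last script left them, time stands still between calls to the robot, and variables do not carry over. Pictures are saved under pics/ and viewed, and the job is handed in when it is done.

```bash
ls; mkdir -p pics
python3 - <<'E'
from plant import env, fingers, telemetry, imaging
import cv2,numpy as np
np.set_printoptions(precision=4,suppress=True)
o=telemetry.get_obs();print(o)
for n in("scene","top","wrist"):
    p,d=imaging.grab_frame(n);cv2.imwrite(f"pics/{n}0.png",p[:,:,::-1]);np.save(f"pics/{n}0.npy",d)
    print(n,imaging.camera_model(n))
E
```

```text
pics
{'clock': 0.0, 'joint_pos': array([-1.4513,  0.2912, -0.1541,  1.1267, -0.    ,  1.4315]), 'qd': array([-0.0016, -0.0002,  0.0032, -0.0006,  0.0006,  0.0001]), 'tau': array([  0.0006, -53.7146,  33.1374,   0.016 ,  -0.0001,  -0.    ]), 'tcp_pos': array([ 0.1343, -0.5072,  0.3034]), 'tool_rot': array([-3.1141, -0.4051,  0.    ]), 'contact_force': array([-0.7736,  1.1489,  0.3432]), 'wrist_torque': array([-0.0347,  0.0079, -0.1076]), 'opening': 1.0001443344050749}
scene {'fx': 408.5377927516592, 'fy': 408.5377927516592, 'cx': 283.06695437837584, 'cy': 204.40786371724454, 'eye': array([0.1969, 0.6958, 0.7998]), 'orientation': array([-0.6413,  2.6374, -1.1564])}
top {'fx': 490.3618741230736, 'fy': 490.3618741230736, 'cx': 273.19695817540406, 'cy': 205.2958681977841, 'eye': array([0.4085, 0.0219, 1.3396]), 'orientation': array([-2.1421,  2.1896, -0.1262])}
wrist {'fx': 325.19226210127806, 'fy': 325.19226210127806, 'cx': 281.94547048344975, 'cy': 212.7668356384871, 'tool_from_camera': array([[-0.0012, -0.9545, -0.2984,  0.0765],
       [ 1.    , -0.001 , -0.0008, -0.0007],
       [ 0.0005, -0.2984,  0.9545, -0.0712],
       [ 0.    ,  0.    ,  0.    ,  1.    ]])}
```

View pics/top0.png

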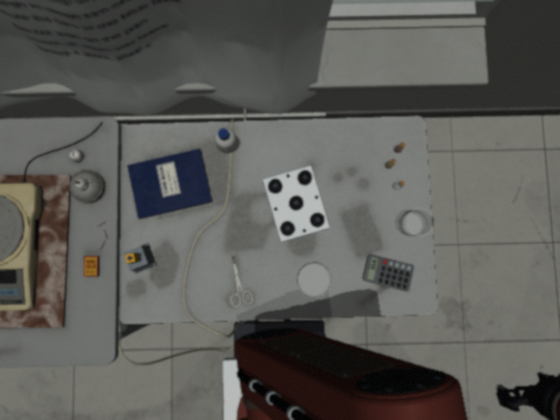

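View pics/scene0.png

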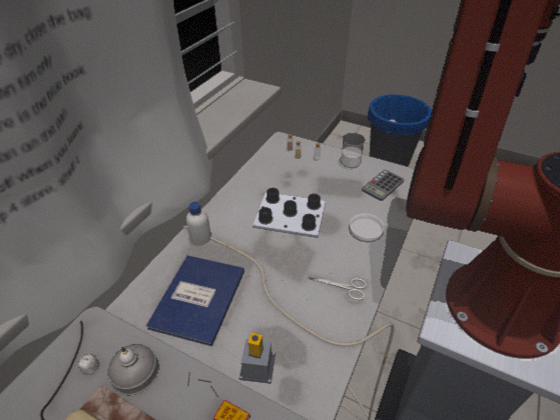

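View pics/wrist0.png

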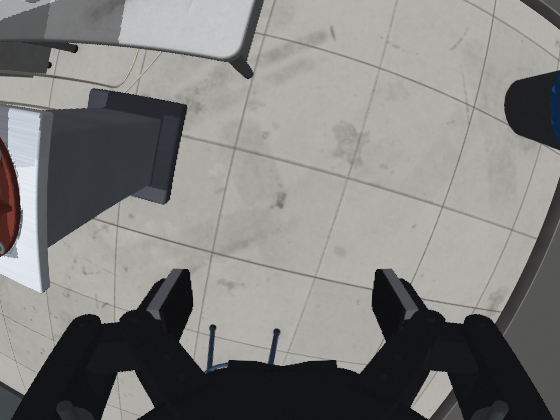

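The top view shows the plate with its five collars round (296,203), the stand at (138,257) with the yellow handle at (131,258), the vials near (395,165) and the beaker at (413,222). In the scene view the stand is at (257,360). The wrist view shows only floor.

```bash
cat > h.py <<'E'
from plant import env, fingers, telemetry, imaging
import cv2,numpy as np
from scipy.spatial.transform import Rotation as R
np.set_printoptions(precision=4,suppress=True)
def ray(n,uv,obs=None):
    m=imaging.camera_model(n);uv=np.atleast_2d(np.asarray(uv,float))
    q=np.c_[(uv[:,0]-m['cx'])/m['fx'],(uv[:,1]-m['cy'])/m['fy']]
    if n=='wrist':
        r=np.hypot(q[:,0],q[:,1]);s=np.where(r>1e-9,np.sin(r)/np.maximum(r,1e-9),1)
        d=np.c_[q*s[:,None],np.cos(r)]
        T=m['tool_from_camera'];Rt=R.from_rotvec(obs['tool_rot']).as_matrix()
        return Rt@T[:3,3]+obs['tcp_pos'],d@(Rt@T[:3,:3]).T
    return m['eye'],np.c_[q,np.ones(len(q))]@R.from_rotvec(m['orientation']).as_matrix().T
def onz(n,uv,z,obs=None):
    e,d=ray(n,uv,obs);return e+d*((z-e[2])/d[:,2])[:,None]
def cnt(mask,amin,amax=1e9):
    c,_=cv2.findContours(mask.astype(np.uint8)*255,cv2.RETR_EXTERNAL,cv2.CHAIN_APPROX_NONE)
    return [k for k in c if amin<=cv2.contourArea(k)<=amax]
def yellow(p):
    h=cv2.cvtColor(p,cv2.COLOR_RGB2HSV);return (h[...,0]>15)&(h[...,0]<32)&(h[...,1]>150)&(h[...,2]>90)
def down(yaw): # tool z down, tool x axis at yaw from world x
    return (R.from_euler('z',yaw)*R.from_rotvec([np.pi,0,0])).as_rotvec()
E
python3 - <<'E'
from h import *
p=cv2.imread('pics/top0.png')[:,:,::-1].copy()
g=p.max(2)
roi=np.zeros(g.shape,bool);roi[165:242,260:330]=1
for c in cnt((g<70)&roi,40):
    (u,v),r=cv2.minEnclosingCircle(c);m=cv2.moments(c);u,v=m['m10']/m['m00'],m['m01']/m['m00']
    print('collar',u,v,r,onz('top',(u,v),.042))
for c in cnt(yellow(p),10):
    m=cv2.moments(c);u,v=m['m10']/m['m00'],m['m01']/m['m00'];print('yel',u,v,cv2.contourArea(c),onz('top',(u,v),.11))
p=cv2.imread('pics/scene0.png')[:,:,::-1].copy()
for c in cnt(yellow(p),10):
    m=cv2.moments(c);u,v=m['m10']/m['m00'],m['m01']/m['m00'];print('yel',u,v,cv2.contourArea(c),onz('scene',(u,v),.085))
E
```

```text
collar 287.0921052631579 228.0219298245614 6.403224468231201 [[ 0.4928 -0.021   0.042 ]]
collar 316.875 219.50744047619045 6.410638332366943 [[ 0.5137 -0.1006  0.042 ]]
collar 295.8267831149927 202.58369723435226 6.521074295043945 [[ 0.5601 -0.046   0.042 ]]
collar 274.8076358296622 185.78560939794417 6.522685527801514 [[0.6066 0.009  0.042 ]]
collar 304.28612303290413 177.18311874105865 6.708303928375244 [[ 0.6282 -0.0705  0.042 ]]
yel 90.33858267716535 265.8985126859142 190.5 [[0.4049 0.4726 0.11  ]]
yel 130.27301587301588 257.784126984127 52.5 [[0.4227 0.3737 0.11  ]]
yel 229.8981748318924 412.521613832853 347.0 [[0.3982 0.501  0.085 ]]
yel 254.70284834488066 344.1093148575827 216.5 [[0.4234 0.3761 0.085 ]]
```

Run:
```python
from h import *
for yaw in (0.26,-1.3,1.83,np.pi+.26):
    print(yaw,env.solve_ik([.56,-.046,.27],down(yaw)),env.solve_ik([.424,.374,.27],down(yaw)))
env.move_pose([.56,-.046,.27],down(.26))
o=telemetry.get_obs();p,d=imaging.grab_frame('wrist');np.savez('pics/w1.npz',p=p,d=d,tcp_pos=o['tcp_pos'],tool_rot=o['tool_rot'])
cv2.imwrite('pics/w1.png',p[:,:,::-1]);print(o['clock'],o['tcp_pos'],o['contact_force'])
```

```text
0.26 [-0.2121  0.3808 -0.114   1.076   0.      2.6695] [ 0.5935  0.3873 -0.1041  1.0794  0.     -2.8081]
-1.3 [-0.2121  0.3808 -0.114   1.076   0.     -2.0537] [ 0.5935  0.3873 -0.1041  1.0794  0.     -1.2481]
1.83 [-0.2121  0.3808 -0.114   1.076   0.      1.0995] [ 0.5935  0.3873 -0.1041  1.0794  0.      1.9051]
3.401592653589793 [-0.2121  0.3808 -0.114   1.076   0.     -0.4721] [ 0.5935  0.3873 -0.1041  1.0794  0.      0.3335]
2.3917 [ 0.5599 -0.0468  0.27  ] [ 0.2135 -0.0949 -0.1833]
```

View pics/w1.png

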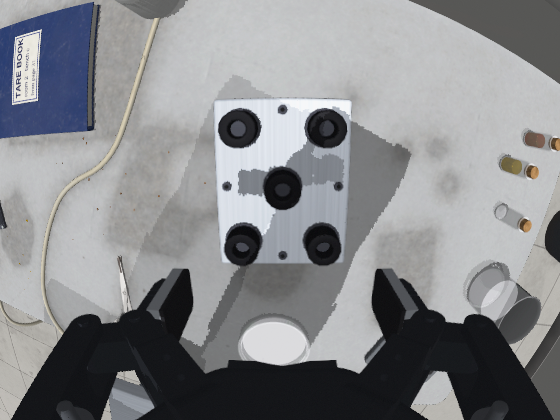

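The five collars are clear in this view at about (239,127), (327,128), (282,188), (242,244) and (323,244). Next I locate the rims and check depth inside the wells.

```bash
cat >> h.py <<'E'
def cloud(n,d,obs):
    v,u=np.mgrid[0:d.shape[0],0:d.shape[1]];uv=np.c_[u.ravel(),v.ravel()]
    m=imaging.camera_model(n);e,r=ray(n,uv,obs)
    T=m['tool_from_camera'];Rt=R.from_rotvec(obs['tool_rot']).as_matrix();ax=(Rt@T[:3,:3])[:,2]
    P=e+r*(d.ravel()/(r@ax))[:,None];P[d.ravel()==0]=np.nan
    return P.reshape(d.shape+(3,))
E
python3 - <<'E'
from h import *
f=np.load('pics/w1.npz');o={'tcp_pos':f['tcp_pos'],'tool_rot':f['tool_rot']}
P=cloud('wrist',f['d'],o);p=f['p']
tb=P[60:260,100:200,2];print('table z',np.nanmedian(tb), 'plate',np.nanmedian(P[150:225,235:255,2]))
A=[]
for u,v in((239,127),(327,128),(282,188),(242,244),(323,244)):
    sub=P[v-30:v+30,u-30:u+30];c0=onz('wrist',(u,v),.042,o)[0]
    z=sub[...,2];m=(z>.036)&(z<.05)
    q=sub[m];k,ri=cv2.minEnclosingCircle(q[:,:2].astype(np.float32)*1000)
    k=np.array(k)/1000
    md=np.hypot(*(sub[...,:2]-k).transpose(2,0,1))
    pad=sub[(md<.0055)]
    print(k,ri,'rimz',np.median(q[:,2]),len(q),'pad z',np.nanpercentile(pad[:,2],[10,30,50,70,90]),len(pad))
    A.append(k)
A=np.array(A)
# model: order in image: top row = +x ; left=+y
M=np.array([[60,42],[60,-42],[0,0],[-60,42],[-60,-42]])/1000
H=(M-M.mean(0)).T@(A-A.mean(0));U,S,V=np.linalg.svd(H);Rr=(U@V).T
t=A.mean(0)-Rr@M.mean(0);print('yaw',np.degrees(np.arctan2(Rr[1,0],Rr[0,0])),t);print('res mm',(A-(M@Rr.T+t))*1000)
E
```

```text
table z 0.0012811717638424036 plate 0.013213120712948778
[0.6104 0.0108] 18.18932342529297 rimz 0.04304336662936725 916 pad z [0.0327 0.0332 0.0336 0.034  0.0345] 108
[ 0.6317 -0.0705] 18.219322204589844 rimz 0.042909477452892975 913 pad z [0.0285 0.0291 0.0294 0.0297 0.0302] 102
[ 0.5636 -0.0448] 17.939329147338867 rimz 0.04286962658971216 879 pad z [0.0282 0.0289 0.0292 0.0296 0.0302] 96
[ 0.4949 -0.0201] 18.21177864074707 rimz 0.04293266720592523 790 pad z [0.0283 0.0288 0.0291 0.0293 0.0298] 54
[ 0.5162 -0.101 ] 18.21152687072754 rimz 0.04287485299083488 799 pad z [0.0285 0.0291 0.0294 0.0298 0.0303] 58
yaw 14.844366287231718 [ 0.5634 -0.0451]
res mm [[-0.2192 -0.0411]
 [-0.3972 -0.1376]
 [ 0.1944  0.3264]
 [ 0.33   -0.2489]
 [ 0.092   0.1013]]
```

Depth suggests station_1's pad is about 4.3 mm high; I'll confirm that by touch. Now a look at the stand.

Run:
```python
from h import *
env.move_pose([.424,.374,.30],down(np.pi+.26))
o=telemetry.get_obs();p,d=imaging.grab_frame('wrist');np.savez('pics/w2.npz',p=p,d=d,tcp_pos=o['tcp_pos'],tool_rot=o['tool_rot'])
cv2.imwrite('pics/w2.png',p[:,:,::-1]);print(o['clock'],o['tcp_pos'],o['contact_force'])
P=cloud('wrist',d,o)
Y=yellow(p)
for c in cnt(Y,100):
    m=cv2.moments(c);print('yel',m['m10']/m['m00'],m['m01']/m['m00'],cv2.contourArea(c))
near=np.hypot(P[...,0]-.424,P[...,1]-.374)<.06
for lo,hi,nm in((.1,.125,'handle top'),(.055,.067,'stand top'),(.004,.0085,'foot')):
    q=P[near&(P[...,2]>lo)&(P[...,2]<hi)]
    print(nm,len(q),np.median(q[:,2]) if len(q) else'')
    if len(q): print(cv2.minAreaRect((q[:,:2]*1000).astype(np.float32)))
```

```text
4.45 [0.4244 0.3736 0.3   ] [-0.2654 -0.4414  0.7671]
yel 285.8807357994744 200.71861734384476 824.5
yel 397.3247452692867 202.8231441048035 1145.0
handle top 720 0.11113803288102891
((422.78192138671875, 377.0408630371094), (23.05939483642578, 22.042531967163086), 11.821114540100098)
stand top 1645 0.0611349450523343
((423.5331115722656, 377.2619934082031), (49.9827995300293, 50.16982650756836), 20.290803909301758)
foot 574 0.006963680207248468
((418.96490478515625, 382.3658752441406), (65.29129028320312, 77.11921691894531), 20.467838287353516)
```

View pics/w2.png

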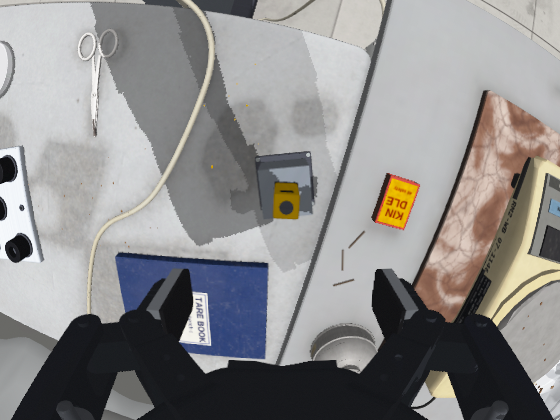

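The handle is centred at about (0.4228, 0.3770) with yaw about 12°, and the stand is square at 20°. In the picture the handle top is at (287,207). Depth reads about 1.1 mm high. Grasping next.

Run:
```python
from h import *
yaw=np.pi+np.radians(11.8);x,y=.4228,.3770
env.move_pose([x,y,.19],down(yaw))
env.move_linear([x,y,.142],max_speed=.1,force_limit=8)
o=telemetry.get_obs();print(o['clock'],o['tcp_pos'],o['contact_force'])
fingers.gripper_close(60)
o=telemetry.get_obs();print(o['clock'],o['tcp_pos'],o['contact_force'],o['wrist_torque'],o['opening'])
print(env.move_linear([x,y,.165],max_speed=.05,force_limit=10))
o=telemetry.get_obs();print(o['clock'],o['tcp_pos'],o['contact_force'],o['wrist_torque'],o['opening'])
p,d=imaging.grab_frame('wrist');cv2.imwrite('pics/w3.png',p[:,:,::-1])
b=np.load('pics/scene0.npy');s=b[200:245,185:212]
m=imaging.camera_model('scene');v,u=np.mgrid[200:245,185:212];e,r=ray('scene',np.c_[u.ravel(),v.ravel()])
print('bottle top',(e+r*s.ravel()[:,None])[:,2].max())
```

```text
5.65 [0.4233 0.3773 0.143 ] [0.3381 0.2956 0.3804]
6.25 [0.4229 0.3771 0.1423] [-1.4172 -0.3521  3.875 ] [-0.0348  0.148  -0.0561] 0.24795026645259716
False
6.8583 [0.4228 0.377  0.1651] [-0.994  -0.2293 -1.3168] [-0.0104  0.0075 -0.0373] 0.2539763692766241
bottle top 0.7998425064678262
```

View pics/w3.png

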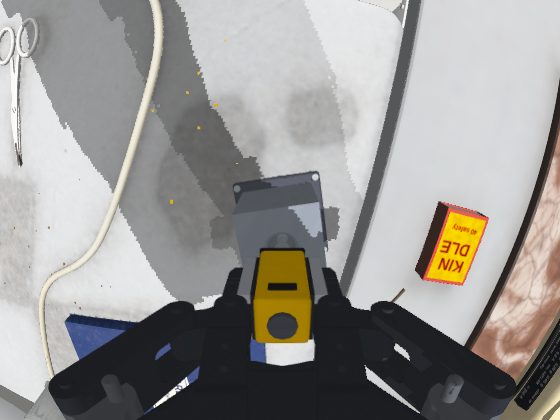

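The probe is held squarely and is partly out of the hole: handle top at (283,320), hole edge at (282,241). Lift, then look at the plate from the opposite yaw.

Run:
```python
from h import *
b=np.load('pics/scene0.npy');s=b[200:245,185:212]
v,u=np.mgrid[200:245,185:212];e,r=ray('scene',np.c_[u.ravel(),v.ravel()]);q=e+r*s.ravel()[:,None]
print('bottle top',q[s.ravel()>0][:,2].max())
yaw=np.pi+np.radians(14.84)
env.move_linear([.4228,.377,.30],max_speed=.2)
env.move_pose([.5634,-.0451,.30],down(yaw))
o=telemetry.get_obs();p,d=imaging.grab_frame('wrist');np.savez('pics/w4.npz',p=p,d=d,tcp_pos=o['tcp_pos'],tool_rot=o['tool_rot'])
cv2.imwrite('pics/w4.png',p[:,:,::-1]);print(o['clock'],o['tcp_pos'],o['contact_force'],o['opening'])
P=cloud('wrist',d,o)
c,s=np.cos(np.radians(14.84)),np.sin(np.radians(14.84));Rr=np.array([[c,-s],[s,c]])
for i,mm in enumerate(np.array([[60,42],[60,-42],[0,0],[-60,42],[-60,-42]])/1000):
    k0=Rr@mm+[.5634,-.0451]
    m=(np.hypot(P[...,0]-k0[0],P[...,1]-k0[1])<.026)&(P[...,2]>.036)&(P[...,2]<.05)
    q=P[m]
    if len(q)<50: print(i+1,'hidden');continue
    k,ri=cv2.minEnclosingCircle((q[:,:2]*1000).astype(np.float32));print(i+1,k0,np.array(k)/1000,ri,len(q),np.median(q[:,2]))
```

```text
bottle top 0.11854016609814122
9.3667 [ 0.5634 -0.0441  0.2999] [-2.2224  0.3499 -1.3806] 0.2520688958104647
1 [0.6106 0.0109] [0.6099 0.0101] 18.293560028076172 677 0.04281455763351283
2 [ 0.6322 -0.0703] [ 0.6315 -0.0705] 18.32264518737793 684 0.0427698733392165
3 [ 0.5634 -0.0451] [ 0.5629 -0.046 ] 17.945446014404297 709 0.042896675880702895
4 [ 0.4946 -0.0199] [ 0.4945 -0.02  ] 18.00554847717285 762 0.04295362614109213
5 [ 0.5162 -0.1011] [ 0.5161 -0.1016] 18.182510375976562 766 0.04291291045380416
```

View pics/w4.png

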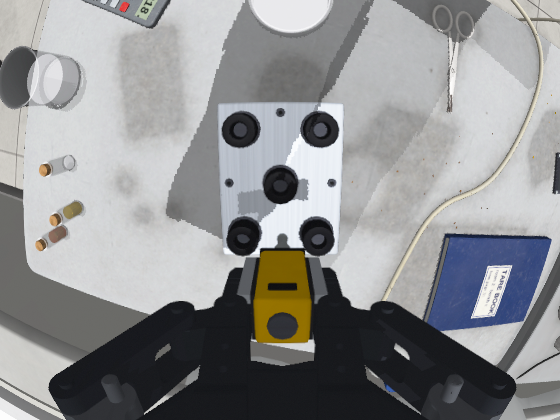

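Both views of the plate agree within 1 mm, and the tip is visible at (283,237). Now feel gently: first station 3, which the camera says is level, then the others.

```bash
cat >> h.py <<'E'
YAW=np.pi+np.radians(14.84);C=np.array([.5631,-.0456])
ST=dict(zip((1,2,3,4,5),np.array([[60,42],[60,-42],[0,0],[-60,42],[-60,-42]])/1000))
def st(i):
    c,s=np.cos(YAW-np.pi),np.sin(YAW-np.pi);return np.array([[c,-s],[s,c]])@ST[i]+C
def F(n=6,dt=.02):
    r=[];z=[]
    for _ in range(n):
        env.hold(dt);o=telemetry.get_obs();r.append(o['contact_force']);z.append(o['tcp_pos'])
    return np.mean(r,0),np.std(r,0),np.mean(z,0)
def feel(i,lim=1.5,bottom=.1475,sp=.02):
    x,y=st(i)
    env.move_linear([x,y,.180],max_speed=.2);env.move_linear([x,y,.164],max_speed=.08)
    f0,s0,z0=F()
    hit=env.move_linear([x,y,bottom],max_speed=sp,force_limit=lim)
    o=telemetry.get_obs();f1,s1,z1=F()
    print(i,hit,'stop z',o['tcp_pos'],'held',z1,'dF',f1-f0,'sd',s0,s1,'t',o['clock'],flush=True)
    return x,y
E
python3 - <<'E'
from h import *
x,y=st(3);env.move_linear([x,y,.2],down(YAW),max_speed=.2)
feel(3);env.move_linear([x,y,.180],max_speed=.15)
E
```

```text
3 True stop z [ 0.5629 -0.0456  0.148 ] held [ 0.5629 -0.0456  0.148 ] dF [0.7687 0.2359 1.8824] sd [0.506  0.3605 0.3762] [0.5844 0.474  0.4292] t 11.5
```

Run:
```python
from h import *
for i in (1,2,5,4):
    x,y=feel(i);env.move_linear([x,y,.180],max_speed=.15)
```

```text
1 True stop z [0.6102 0.0104 0.152 ] held [0.6102 0.0104 0.1521] dF [0.8842 0.0829 1.7232] sd [0.2044 0.2414 0.3333] [0.5886 0.5406 0.324 ] t 13.525
2 True stop z [ 0.6317 -0.0708  0.148 ] held [ 0.6316 -0.0708  0.1479] dF [ 1.0388 -0.7444  2.5379] sd [0.3323 0.7003 0.2905] [0.4876 0.5995 0.3849] t 15.7083
5 True stop z [ 0.5157 -0.1015  0.1481] held [ 0.5157 -0.1015  0.1481] dF [ 1.0112 -0.6735  2.3844] sd [0.2413 0.5939 0.5609] [0.6839 0.386  0.5728] t 18.1083
4 True stop z [ 0.4942 -0.0203  0.1479] held [ 0.4941 -0.0203  0.1479] dF [ 1.4582 -0.2791  2.6396] sd [0.478  0.3265 0.4119] [0.2946 0.4333 0.4958] t 20.3417
```

Touch agrees with the camera: station 1 stops about 4.1 mm higher than the other four. Next, find the rigid-contact height on station 1, then press slowly, stopping short of level.

Run:
```python
from h import *
x,y=st(1)
env.move_linear([x,y,.185],max_speed=.25);env.move_linear([x,y,.164],max_speed=.08)
f0,s0,_=F(8)
env.move_linear([x,y,.1515],max_speed=.03,force_limit=6)
hit=env.move_linear([x,y,.146],max_speed=.005,force_limit=4)
f1,_,z1=F(6);print('contact',hit,z1,f1-f0)
z=z1[2]
while z>.1456:
    z=max(z-.001,.1455)
    hit=env.move_linear([x,y,z],max_speed=.003,force_limit=14)
    o=telemetry.get_obs();print(hit,round(z,5),o['tcp_pos'],(o['contact_force']-f0),round(o['clock'],2))
    if hit: break
f1,_,z1=F(5);print('end',z1,f1-f0,telemetry.get_obs()['opening'])
```

```text
contact True [0.6106 0.0103 0.148 ] [-0.0239 -0.4219  6.2236]
False 0.14696 [0.6106 0.0104 0.1476] [-0.1364  0.4505  9.8487] 23.82
False 0.14596 [0.6106 0.0103 0.1466] [-0.7446 -0.4138  9.3186] 24.31
False 0.1455 [0.6106 0.0103 0.1462] [-0.9461 -0.7354  8.5489] 24.61
end [0.6106 0.0104 0.1462] [-0.5464 -0.2361  9.3062] 0.2503854161992364
```

Run:
```python
from h import *
x,y=st(1)
z=.1455
o=telemetry.get_obs();f0=o['contact_force']
while o['tcp_pos'][2]>.14465:
    z-=.0006
    hit=env.move_linear([x,y,z],max_speed=.003,force_limit=9)
    o=telemetry.get_obs();print(hit,round(z,5),o['tcp_pos'],(o['contact_force']-f0)[2],round(o['clock'],2))
    if hit: break
env.move_linear([x,y,.18],max_speed=.08)
# camera check from behind: shift so that station 1 in view
env.move_pose([.5634,-.0451,.27],down(YAW))
o=telemetry.get_obs();p,d=imaging.grab_frame('wrist');p2,d2=imaging.grab_frame('wrist');np.savez('pics/w5.npz',p=p,d=d,tcp_pos=o['tcp_pos'],tool_rot=o['tool_rot'])
cv2.imwrite('pics/w5.png',p[:,:,::-1]);print(o['clock'])
f=np.load('pics/w4.npz')
for P,n in((cloud('wrist',f['d'],f),'before'),(cloud('wrist',d,o),'after'),(cloud('wrist',d2,o),'after2')):
  for i in ST:
    k=st(i);r=np.hypot(P[...,0]-k[0],P[...,1]-k[1]);a=P[(r<.0055)][:,2];b=P[(r>.011)&(r<.0165)&(P[...,2]>.036)][:,2]
    print(n,i,len(a),np.round(np.percentile(a,[25,50,75])*1000,2),'rim',np.median(b)*1000)
```

```text
False 0.1449 [0.6106 0.0104 0.1456] 0.2748062697014735 25.04
False 0.1443 [0.6106 0.0103 0.145 ] 0.8621726335122233 25.39
False 0.1437 [0.6106 0.0103 0.1444] -0.09925130485687017 25.74
26.875
before 1 70 [33.08 33.41 34.12] rim 43.09011899811021
before 2 60 [28.74 29.25 29.66] rim 43.05999197209825
before 3 838 [202.39 270.6  271.69] rim 268.5515187723153
before 4 87 [28.72 29.2  29.51] rim 43.10698149015194
before 5 83 [28.89 29.41 29.88] rim 43.14822740512728
after 1 65 [29.76 30.22 30.67] rim 43.15985636778119
after 2 58 [28.77 29.17 29.65] rim 43.071865374936515
after 3 870 [170.67 241.04 241.77] rim 238.68006128900223
after 4 98 [28.72 29.29 29.59] rim 43.134325935138776
after 5 100 [28.89 29.38 29.95] rim 43.10577245475733
after2 1 61 [30.68 31.4  31.77] rim 44.03603964639807
after2 2 55 [29.72 30.22 30.62] rim 44.18192803281384
after2 3 862 [170.5  241.02 241.76] rim 238.58638341059844
after2 4 103 [29.52 29.92 30.53] rim 43.97289703577062
after2 5 101 [29.71 30.08 30.67] rim 43.912166295068225
```

View pics/w5.png

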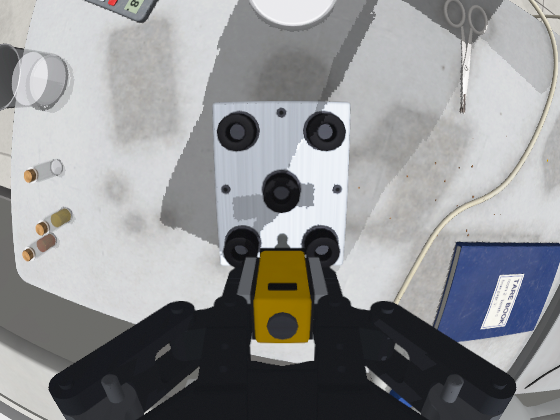

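Station 1 now sits about 1 mm high: its pad is at lower right near (321,247), partly hidden. Press a little further, then look from closer, with stations 1–3 nearer the middle of the frame.

```bash
cat >> h.py <<'E'
def press(ztarget,zc0):
    x,y=st(1)
    env.move_linear([x,y,.185],down(YAW),max_speed=.2);env.move_linear([x,y,.164],max_speed=.1)
    f0,_,_=F(5)
    env.move_linear([x,y,zc0],max_speed=.02,force_limit=10)
    z=zc0;o=telemetry.get_obs();print(o['tcp_pos'],(o['contact_force']-f0)[2])
    while o['tcp_pos'][2]>ztarget+.00005:
        z-=min(.0005,max(.0001,o['tcp_pos'][2]-ztarget)) if z<zc0-.0008 else .0005
        env.move_linear([x,y,z],max_speed=.003,force_limit=14)
        o=telemetry.get_obs();print(round(z,5),o['tcp_pos'],(o['contact_force']-f0)[2],round(o['clock'],2))
        if z<ztarget-.0015: break
    env.move_linear([x,y,.185],max_speed=.1)
def look(tag,n=4):
    k=.5*(st(1)+st(3))+.03*np.array([np.cos(YAW-np.pi),np.sin(YAW-np.pi)])
    env.move_linear([k[0],k[1],.23],down(YAW),max_speed=.2);env.hold(.2)
    res=[]
    for j in range(n):
        o=telemetry.get_obs();p,d=imaging.grab_frame('wrist');P=cloud('wrist',d,o);row=[]
        for i in ST:
            k=st(i);r=np.hypot(P[...,0]-k[0],P[...,1]-k[1]);ok=P[...,2]<.06
            a=P[(r<.005)&ok][:,2];b=P[(r>.011)&(r<.0165)&(P[...,2]>.036)&ok][:,2]
            row.append((np.median(a)-np.median(b))*1000 if len(a)>25 and len(b)>60 else np.nan)
        res.append(row)
    cv2.imwrite(f'pics/{tag}.png',p[:,:,::-1]);print(np.array(res),np.mean(res,0),o['clock'])
E
python3 - <<'E'
from h import *
press(.1437,.1450)
look('w6')
E
```

```text
[0.6104 0.0104 0.1452] 3.530628525994013
0.1445 [0.6104 0.0104 0.1447] 4.88426512514138 29.54
0.144 [0.6105 0.0104 0.1444] 9.05791529695089 29.86
0.1435 [0.6105 0.0104 0.144 ] 9.82498305601987 30.18
0.14321 [0.6105 0.0103 0.1437] 9.101857642499972 30.43
[[-13.5265 -14.0979 -13.8866 -14.1411 -13.7938]
 [-13.5582 -14.0189 -13.8385 -14.1077 -13.7432]
 [-13.7128 -13.9008 -13.8043 -14.0133 -13.7568]
 [-13.6228 -13.9923 -13.7677 -14.1108 -13.8851]] [-13.6051 -14.0025 -13.8243 -14.0932 -13.7947] 31.7417
```

View pics/w6.png

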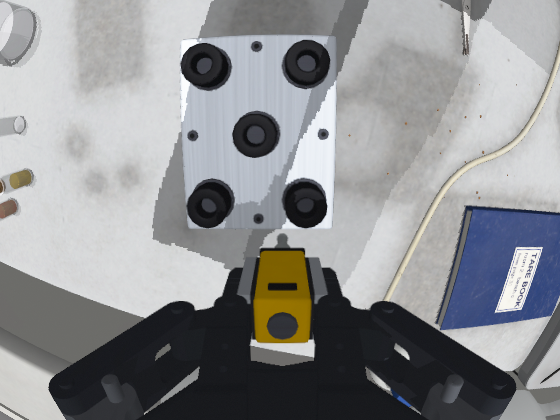

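All five wells are unobstructed now, and station 1, at (305,203), is about 0.3 mm high. One last small press.

Run:
```python
from h import *
press(.1434,.1446)
look('w7',6)
```

```text
[0.6104 0.0104 0.1448] 2.428007589892812
0.1441 [0.6104 0.0103 0.1442] 3.7578415640954415 34.07
0.1436 [0.6104 0.0104 0.1439] 6.638407563596328 34.38
0.1431 [0.6105 0.0103 0.1436] 8.676803931347767 34.7
0.14289 [0.6105 0.0104 0.1435] 9.302360911393075 34.95
0.14279 [0.6105 0.0104 0.1434] 9.304367097105695 35.2
[[-13.9403 -13.7726 -13.8178 -14.1184 -13.7182]
 [-13.9593 -13.9524 -13.948  -14.0736 -13.7043]
 [-14.0248 -13.8178 -13.6988 -14.0897 -13.7751]
 [-14.0629 -13.9921 -13.7065 -14.0682 -13.9039]
 [-14.0315 -13.8061 -13.7421 -13.9335 -13.7082]
 [-13.8583 -13.8887 -13.8533 -13.9336 -13.9425]] [-13.9795 -13.8716 -13.7944 -14.0362 -13.792 ] 36.625
```

Level: station 1 is at −13.98 mm below its rim, and the others average −13.87 mm. Now return the probe.

Run:
```python
from h import *
yaw=np.pi+np.radians(11.8);x,y=.4230,.3771
o=telemetry.get_obs();env.move_linear([o['tcp_pos'][0],o['tcp_pos'][1],.30],max_speed=.2)
env.move_pose([x,y,.30],down(yaw))
env.move_linear([x,y,.20],max_speed=.12)
p,d=imaging.grab_frame('wrist');cv2.imwrite('pics/w8.png',p[:,:,::-1])
f0,_,_=F(5)
print(env.move_linear([x,y,.150],max_speed=.05,force_limit=5))
o=telemetry.get_obs();print(o['tcp_pos'],o['contact_force']-f0,o['clock'])
```

```text
False
[0.4232 0.3772 0.1503] [0.9425 0.5967 0.4668] 41.0333
```

View pics/w8.png

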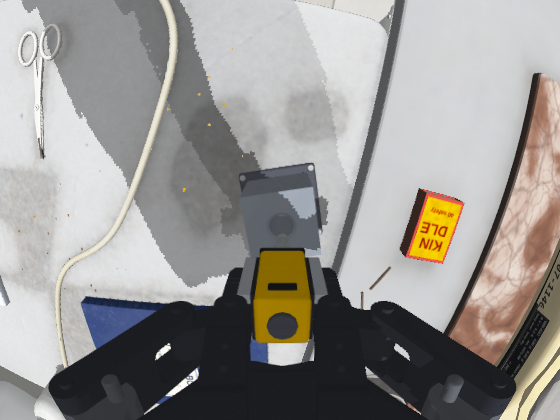

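The probe is centred over the hole at (283,224) and has gone in without contact. Seat it and release.

Run:
```python
from h import *
x,y=.4230,.3771
print(env.move_linear([x,y,.1405],max_speed=.015,force_limit=3))
o=telemetry.get_obs();print(o['tcp_pos'],o['contact_force'],o['clock'])
fingers.let_go();env.hold(.2)
o=telemetry.get_obs();print(o['tcp_pos'],o['contact_force'],o['clock'])
env.move_linear([x,y,.20],max_speed=.1)
env.move_linear([x,y,.30],max_speed=.2);env.hold(.3)
o=telemetry.get_obs();p,d=imaging.grab_frame('wrist');cv2.imwrite('pics/w9.png',p[:,:,::-1]);print(o['clock'],o['contact_force'])
P=cloud('wrist',d,o);near=np.hypot(P[...,0]-.424,P[...,1]-.377)<.06
for lo,hi in((.1,.135),(.055,.067)):
    q=P[near&(P[...,2]>lo)&(P[...,2]<hi)];print(len(q),np.percentile(q[:,2],[5,50,95]),cv2.minAreaRect((q[:,:2]*1000).astype(np.float32)))
q=P[near&(P[...,2]>.1)];print('handle plane',np.linalg.lstsq(np.c_[q[:,:2]-q[:,:2].mean(0),np.ones(len(q))],q[:,2],rcond=None)[0])
p,d=imaging.grab_frame('scene');cv2.imwrite('pics/s9.png',p[:,:,::-1])
```

```text
True
[0.423  0.3771 0.1423] [-0.4867  0.0677  5.8955] 41.5583
[0.4225 0.3768 0.1417] [-0.2    -0.5438  0.0082] 42.4
44.0833 [0.1507 0.4993 0.0112]
744 [0.104  0.111  0.1144] ((422.8013916015625, 377.4848327636719), (23.121320724487305, 21.930625915527344), 12.095330238342285)
1628 [0.0599 0.0611 0.0624] ((423.3626708984375, 377.129150390625), (49.78326416015625, 50.16884994506836), 20.39427375793457)
handle plane [-2.3296 -0.5447  0.2993]
```

View pics/w9.png

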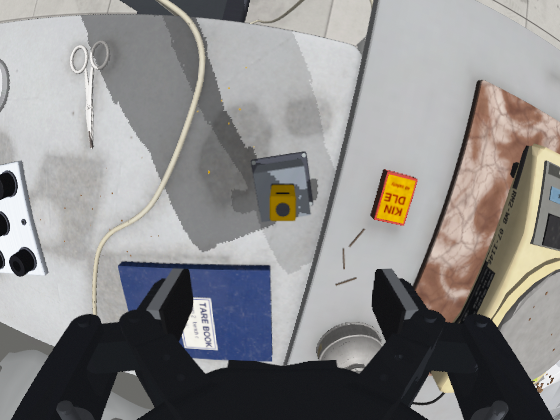

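View pics/s9.png

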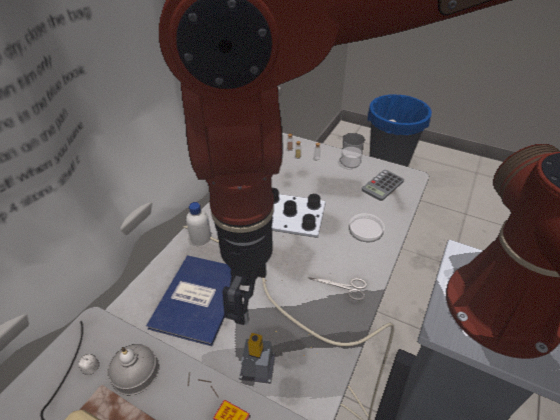

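The probe is home: the handle top reads 0.111 m at (283,205) with the same footprint as at the start. The vials at about (300,148) and the beaker at (352,150) in the scene view are where they were. Handing in.

```bash
python3 -c "
from plant import env
env.close_job()"
```

```text
the job is handed in; nothing more can be done
```

The high pad was in station 1. I pressed it level, put the probe back in its stand, and handed the job in at about 44 s of the 72 s.

- **Finding it:** I felt all five wells with about 2 N. Station 1 stopped about 4.1 mm higher than the other four, and camera depth put it 4.1 to 4.3 mm high.
- **Pressing:** I pressed it down in three slow stages, with readings of about 9 to 10 N (peak 9.8 N).
- **Level check:** Averaged over six frames, the station 1 pad lies 13.98 mm below its rim. The other four lie 13.79 to 14.04 mm below theirs, the same as before within camera noise.
- **Probe:** It seated at the same arm height as when I gripped it. The handle top again reads 0.111 m, with the same position and angle as at the start.
- **Other things:** The vials and beaker look unmoved in the last scene picture.

**Checks that disagreed or failed:**
- **Light-touch forces:** They were noisy (about 0.4 N, or 1 mm of plunger travel). I set the final level from camera depth, and it ended about 0.4 mm lower than the first rigid-contact estimate.
- **Handle tilt:** My plane fit on the handle top was spoilt by gripper pixels. Uprightness therefore rests on the height, footprint and pictures.

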